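# Clamp a plate in the deburring jig

## Robot

A 6-joint arm with a two-finger parallel gripper is mounted at the origin on the work surface. World frame = base frame: x ahead of the robot, y to its left, z up, the work surface at z = 0. Lengths are in m, angles in degrees, forces in N, time in s.
With the tool pointing down it reaches from about 0.25 to 0.725 m from the base axis. Payload 9.7 kg.
Tool frame: the origin (TCP) lies midway between the tips of the shut fingers; the grasp point (between the pads) lies 19 mm behind it; z points along the fingers, y is the line along which they close (so a half turn about z gives the same grasp; the last joint's range is limited). The gripper opens to 85 mm and grips with 20 to 120 N. Pads are 22 mm wide; open, the fingers measure 114 mm over their backs; the gripper's body (76 mm by 85 mm) begins 54 mm behind the grasp point. The pads swing forward as they close: fully open they stand 13 mm farther back than shut.
Start: joints at [72.594, 4.979, 10.078, 95.1, 0, 90], TCP at [0.165, 0.525, 0.231] pointing down, gripper open.
Joint ranges: [-179.16, 179.16], [-48.56, 103.87], [-65.8, 70.77], [-126.05, 130.52], [-82.76, 87.17], [-180, 180]. Speed limits (degrees/s): [127.2, 127.2, 147.25, 180, 180, 180].

## Interface

Orientations are given as [roll, pitch, yaw] about the fixed x, y, z axes, in that order (R = Rz(yaw) Ry(pitch) Rx(roll)).
In Python, from workcell import bot gives the robot as it stands. The module is installed in compiled form; this text tells all that it offers.
- The arm moves only by the tool send_rows, never from a script. Its argument "moves" is one flat list of numbers, 7 for each row, row after row: the shift along the world's x, y, z normalised to -1 to 1, where 1 is 0.025 m, then the turn, a rotation vector about the world's x, y, z normalised to -1 to 1, where 1 is 0.15 rad, then the closure, from -1 (fully open) to 1 (shut), so that 0 is half open. A call has 1 to 8 rows; each row shifts and turns the commanded pose from where the row before left it; what a row does not reach is not made up. A row lasts 1/8 s, in which the tool goes at most 62.5 mm and 10.7 degrees, less where a joint would pass 70% of its speed; a pose out of reach is approached as far as the arm can. A call with a number of a shift or a turn outside -1 to 1 is refused whole. A call with a gripper value outside its range is refused whole. The fingers move at their own pace and stop on an object; "squeeze" is the grip in N (left out, the last holds). Time passes only in rows, so rows that do not move let the fingers close. It gives the time, the measured TCP pose, the force, the opening and the grip force at its end, in the units of the state.
- bot.get_obs(): the state, without advancing time (a new reading comes with each control period).
- bot.camera(name): name is "side" or "top" or "wrist"; returns a dict with "color" (384x512x3 uint8, red, green, blue), "camera_matrix" (3x3 intrinsics, pixels), "R" (3x3) and "t" (3): a world point X has camera coordinates R X + t. Camera axes: x right, y down, z forward; pixel columns grow to the right and rows downward; lengths in m; the calibration is good to about 2 mm. The wrist camera is an equidistant fisheye: a pixel r from the principal point sees the ray r / f radians off the axis. A picture is of the moment at which its call begins. There is no depth.
- bot.job_done(): hands the job in; it is judged then, once.
Trained networks look in the newest picture that a camera, given by its name, has taken for a name from the list of things; names that differ only in an ending like _2 or _b are one class to them, and where a whole thing is asked for, a point or a joint stands for the part that bears it (a point fixed in the world has none). Each returns a list of dicts, best first, with "p" (0 to 1); they miss things now and then, are a little off and sometimes report something else, mostly with a low value. They report only what shows in the picture. A call takes as long as a camera call. They do not tell look-alikes from the thing itself.
- bot.boxes_of(camera, query): "extent" ([left, top, right, bottom] in pixels, round what is visible of it).
- bot.trace(camera, query): "region" (384x512 bool, what is visible of it) and "extent" ([left, top, right, bottom] in pixels, round what is visible of it).
- bot.landmark_of(camera, query): "pixel" ([column, row] in pixels: a listed point, or the origin of a listed thing).
The state is a dict: "time": time; "q": joint angles; "qd": joint speeds; "joint_efforts": joint torques, N m; "ee_pos": TCP position; "tcp_rot": TCP orientation; "wrist_force": force on the tool from outside, world axes, zero at the start; "torque": the same for the moment, N m; "opening": finger opening in m; "grasp_force": force on a finger pad.
Only numpy, scipy, OpenCV 4.12 (cv2) and the standard library are available. Lean on these libraries where they do the work, as an engineer would, in place of code of your own. Each camera call takes 0.05 s, during which the arm holds its last target. There are 200 camera calls.

## Task

Clamp the brown plate in the jig, ready for deburring: push it flat along the bed until its edge sits against the single end pin, then push the red-knobbed cam lever round clockwise (seen from above) until it nips the plate tight and square against the two side pins and holds it there on its own. Do not lift the plate, and leave the loose tools around the jig where they are.

Things in the scene. Friction and masses are not known exactly. Their poses are not given: they have to be found in the camera images.
- jig: Dark steel fixture plate bolted to the bench, 250 x 220 mm, 12 mm thick (bed top 12 mm above the bench). Fixed; its place and yaw vary. Origin on the bench under the spot where the centre of the seated work plate belongs; the bed spans x -140..110, y -130..90 mm. Axes: x towards the end pin, y towards the two side pins, z up.
- plate: Loose brown steel plate with bright gouges and four 11 mm holes, 130 (x) x 100 (y) x 8 mm, about 0.8 kg, slides at about 5 N. Origin at the centre of its underside, axes nearly the jig's. Starts flat on the bed, 12 to 35 mm short of the end pin, 2 to 5 mm off the side pins. Seated, its origin is at (0, 0, 12) mm in the jig frame, +x edge on the end pin, +y edge on both side pins.
- cam_lever (a joint): Lever and cam angle (rad), growing clockwise seen from above. At q the lever points 0.35 + q rad clockwise of the jig's x axis. Starts at 0 (open) to 0.5; stays where left. Light (2 N at the arm) till the cam meets the plate, which it pushes to the side pins and drags to the end pin. With the plate on the side pins it bites from 1.8; the push climbs (6 N at 1.95, 12 N at 2.1); end stop 2.25.
- end_pin (a point): Top centre of the single end pin: fixed, steel, 12 mm diameter, 16 mm above the bed, at (71, -20) mm in the jig frame.
- side_pin_near (a point): Top centre of one of the two side pins: same size, at (-40, 56) mm in the jig frame.
- side_pin_far (a point): Top centre of the other side pin: same size, at (40, 56) mm in the jig frame.
- cam_axis (a point): Point on the lever's vertical pivot axis, at the top of the lever hub, 52 mm above the bench; at (-15, -71.5) mm in the jig frame. The eccentric steel cam disc (40 mm diameter, 14 mm high) sits under the hub on the bed, its centre 6 mm off this axis, and its rim bears on the plate's -y edge.
- lever_arm (a point): Point on the centre line of the lever's round steel arm (10 mm diameter) 75 mm out from the pivot axis, 51 mm above the bench: the place to push. The arm is level at this height from 50 mm out to the ball; inboard it slopes down to the hub.
- lever_ball (a point): Centre of the red ball knob (25 mm diameter) at the lever's end, 105 mm from the pivot axis, 51 mm above the bench.
- file: Bystander: flat file with wooden handle, 265 mm long, 27 mm across the handle, lying on the bench. Origin under its middle, x towards the blade tip.
- burr_case: Bystander: orange plastic burr case 95 x 60 mm, 33 mm high. Origin at the centre of its underside.
- paste_tin: Bystander: round green tin with a steel cap, 60 mm diameter, 45 mm high. Origin at the centre of its underside.
- deburrer: Bystander: hand deburring tool with blue handle, 155 mm long, 18 mm diameter, lying on the bench. Origin under the middle of the handle, x towards the blade.
There are look-alikes about, which are no part of the job. Of the things shaped like the plate, the brown one is meant.

How it is judged:
By the outcome, as a careful person would: the job done as asked, in the order asked, and still so for the second after the job is handed in, with the robot touching nothing.
It also fails if it takes over 51 s, if anything falls off the work surface, if the arm or the gripper's body presses on something with over 40 N, if the wrist force passes 120 N, or if a joint passes its speed limit or range.

## Working session

There is one attempt and no reset: what is moved stays moved. The work goes in short steps, Python scripts to look and compute and a tool call to move; the robot and the scene stay as the last step left them, time stands still between calls to the robot, and variables do not carry over. Pictures are saved under pics/ and viewed, at most 10 in all, crops included, and the job is handed in when it is done.

Besides the shell and the picture viewer there is one more tool, called after "Call:" in YAML: its name, and indented under it one key for each argument. send_rows: Moves the arm, as the interface text tells. Its arguments: {"type":"object","properties":{"moves":{"type":"array"},"squeeze":{"type":"number"}},"required":["moves"]}

```bash
mkdir -p pics
python3 - <<'E'
from workcell import bot
import cv2,numpy as np
ims=[]
for c in("top","side"):
    d=bot.camera(c);cv2.imwrite(f"pics/{c}0.png",cv2.resize(d["color"][:,:,::-1],(800,600)))
    print(c,d["camera_matrix"].tolist(),d["R"].tolist(),d["t"].tolist())
    for n in("end_pin","side_pin_near","side_pin_far","cam_axis","lever_arm","lever_ball","plate","jig","file","burr_case","paste_tin","deburrer"):
        print(n,[(np.round(k["pixel"],1).tolist(),round(k["p"],2)) for k in bot.landmark_of(c,n)[:3]])
o=bot.get_obs();print(o["time"],o["tcp_rot"],o["ee_pos"])
E
```

```text
top [[488.0288726199547, 0.0, 257.38871799460367], [0.0, 488.0288726199547, 191.21701529605195], [0.0, 0.0, 1.0]] [[0.02632228355525552, -0.9993287403417358, -0.025479523453861588], [-0.9989982005707599, -0.025373733253561466, -0.036861482839952706], [0.03619022858203228, 0.026424276485388615, -0.9989955079815944]] [0.0856853061539941, 0.5572686490771659, 1.407788840736774]
end_pin [([276.2, 154.7], 0.68), ([306.5, 148.5], 0.56)]
side_pin_near [([269.1, 184.3], 0.62), ([276.5, 155.1], 0.26)]
side_pin_far [([275.6, 156.1], 0.9)]
cam_axis []
lever_arm [([337.2, 170.5], 0.54)]
lever_ball [([349.4, 164.6], 0.87), ([338.8, 169.1], 0.58)]
plate [([292.6, 177.3], 0.84), ([214.5, 248.6], 0.78), ([375.8, 105.0], 0.69)]
jig [([295.3, 173.5], 0.8)]
file [([234.5, 157.3], 0.55)]
burr_case [([204.8, 151.9], 0.89)]
paste_tin [([383.7, 169.2], 0.83)]
deburrer [([364.2, 218.0], 0.69), ([292.6, 177.6], 0.43)]
side [[368.5872116669943, 0.0, 251.91590229907618], [0.0, 368.5872116669943, 193.62938107136193], [0.0, 0.0, 1.0]] [[-0.9998534184156694, -0.003536754713384776, -0.016752105795917138], [0.008409139340610718, 0.7508470718990315, -0.6604225624524052], [0.01491402219558638, -0.6604666274587596, -0.750707270482444]] [0.567707023255666, -0.039926482117567455, 1.2476677723996017]
end_pin [([221.3, 172.6], 0.86)]
side_pin_near [([247.7, 186.3], 0.62)]
side_pin_far [([224.6, 187.4], 0.92)]
cam_axis [([248.5, 158.6], 0.55)]
lever_arm [([236.5, 147.2], 0.53)]
lever_ball [([235.9, 139.5], 0.46)]
plate [([321.4, 157.4], 0.92), ([189.5, 140.4], 0.86), ([245.2, 181.6], 0.77)]
jig [([241.1, 183.4], 0.65)]
file [([223.5, 221.6], 0.95)]
burr_case [([218.2, 244.8], 0.78), ([243.1, 133.6], 0.25)]
paste_tin [([239.8, 134.5], 0.7)]
deburrer []
1.3 [-1.79999082e+02 -7.41467336e-05  1.62594074e+02] [0.16451574 0.52481017 0.23127402]
```

View pics/top0.png

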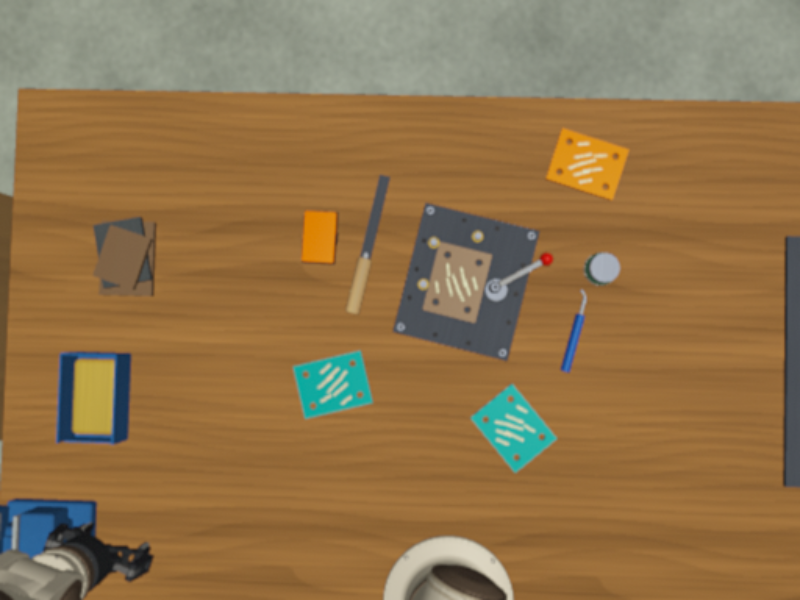

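```bash
cat > h.py <<'E'
from workcell import bot
import cv2,numpy as np
def back(d,px,z):
    K,R,t=map(np.array,(d["camera_matrix"],d["R"],d["t"]))
    r=R.T@np.linalg.solve(K,[px[0],px[1],1]);c=-R.T@t
    return c+r*(z-c[2])/r[2]
def proj(d,X):
    K,R,t=map(np.array,(d["camera_matrix"],d["R"],d["t"]))
    p=K@(R@np.array(X)+t);return p[:2]/p[2]
E
python3 - <<'E'
from h import *
d=bot.camera("top");c=d["color"][100:235,215:395,::-1]
cv2.imwrite("pics/top1.png",cv2.resize(c,(800,600),interpolation=cv2.INTER_CUBIC))
s=bot.camera("side");c=s["color"][105:240,165:345,::-1]
cv2.imwrite("pics/side1.png",cv2.resize(c,(800,600),interpolation=cv2.INTER_CUBIC))
for n,p,q,z in(("end",(306.5,148.5),(221.3,172.6),.028),("near",(269.1,184.3),(247.7,186.3),.028),("far",(276,155.5),(224.6,187.4),.028),("ball",(349.4,164.6),(235.9,139.5),.051),("plate",(292.6,177.3),(245.2,181.6),.012)):
    print(n,back(d,p,z).round(4),back(s,q,z).round(4))
E
```

```text
end [ 0.6807 -0.0384  0.028 ] [ 0.6715 -0.0249  0.028 ]
near [0.575  0.0665 0.028 ] [0.581  0.0393 0.028 ]
far [0.6585 0.0488 0.028 ] [0.6567 0.0433 0.028 ]
ball [ 0.6351 -0.1584  0.051 ] [ 0.6254 -0.1692  0.051 ]
plate [ 0.5979 -0.0011  0.012 ] [0.5903 0.003  0.012 ]
```

View pics/top1.png

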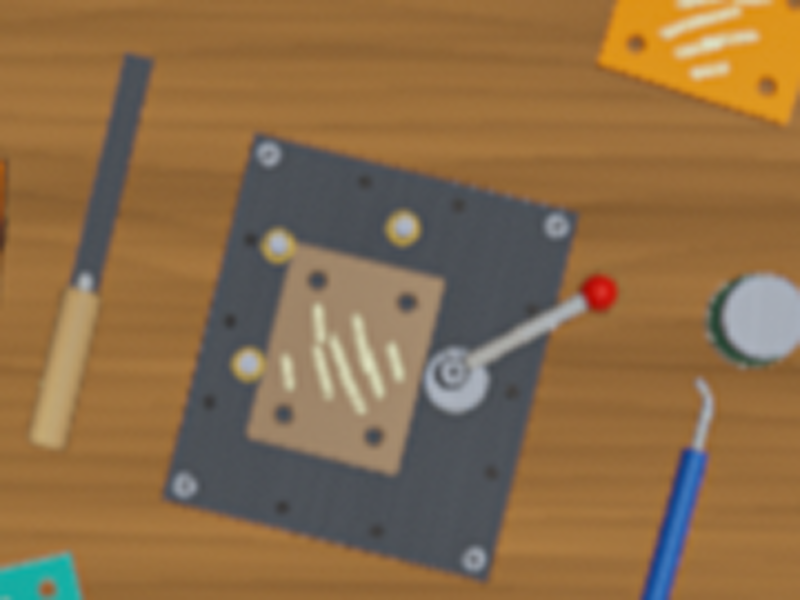

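View pics/side1.png

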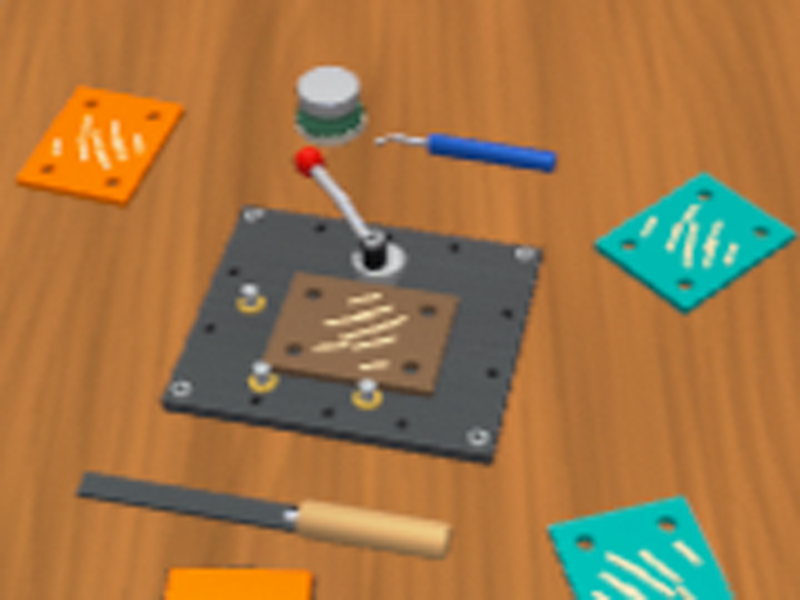

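The brown plate is on the jig, at crop (345,358) in the top view (about (292,178) in full-image pixels). The look-alikes are two teal plates at (214,248) and (328,273), an orange one at (376,105) and dark scraps at (80,163). Only the plate on the jig is brown with gouges and four holes, and the enlarged crop confirms it. In the same crop, the end pin is at (403,228), the side pins at (278,245) and (249,364), the hub at (454,372) and the ball at (600,292).

```bash
cat > fit.py <<'E'
from h import *
from scipy.optimize import least_squares
def fit(obs,x0):
    # obs: list (cam dict, px, local xyz)
    def X(v,l):
        c,s=np.cos(v[2]),np.sin(v[2]);return [v[0]+c*l[0]-s*l[1],v[1]+s*l[0]+c*l[1],l[2]]
    f=lambda v:np.concatenate([proj(d,X(v,np.array(l)/1000))-p for d,p,l in obs])
    r=least_squares(f,x0,loss="soft_l1");return r.x,r.fun
E
python3 - <<'E'
from fit import *
d=bot.camera("top");s=bot.camera("side")
T=lambda p:np.array([215+(p[0]+.5)/4.4444-.5,100+(p[1]+.5)/4.4444-.5])
S=lambda p:np.array([165+(p[0]+.5)/4.4444-.5,105+(p[1]+.5)/4.4444-.5])
J=dict(t=[((278,243),(40,56,28)),((249,362),(-40,56,28)),((403,226),(71,-20,28)),((454,372),(-15,-71.5,52)),((256,133),(110,90,12)),((578,212),(110,-130,12)),((487,580),(-140,-130,12)),((163,498),(-140,90,12))],
 s=[((262,369),(40,56,28)),((368,387),(-40,56,28)),((250,292),(71,-20,28)),((374,238),(-15,-71.5,52)),((248,206),(110,-130,12)),((541,248),(-140,-130,12)),((492,455),(-140,90,12)),((165,403),(110,90,12))])
P=dict(t=[((295,240),(65,50,20)),((445,280),(65,-50,20)),((398,475),(-65,-50,20)),((247,437),(-65,50,20))],
 s=[((297,272),(65,-50,20)),((458,296),(-65,-50,20)),((434,391),(-65,50,20)),((265,365),(65,50,20))])
for nm,D in(("jig",J),("plate",P)):
  ot=[(d,T(p),l) for p,l in D["t"]];os=[(s,S(p),l) for p,l in D["s"]]
  for o in(ot,os,ot+os):
    v,r=fit(o,[.6,0,-.2]);print(nm,v[:2].round(4),np.degrees(v[2]).round(2),"res",np.abs(r).max().round(2))
    if nm=="jig":j=v
c,q=np.cos(j[2]),np.sin(j[2]);Rj=np.array([[c,-q],[q,c]])
print("plate in jig",Rj.T@(v[:2]-j[:2]),np.degrees(v[2]-j[2]))
for b in(back(d,T((600,292)),.051),back(s,S((309,160)),.051)):
  l=Rj.T@(b[:2]-j[:2])-[-.015,-.0715];print("ball",b,np.linalg.norm(l),"q",-np.arctan2(l[1],l[0])-.35)
E
```

```text
jig [ 0.6107 -0.0007] -12.68 res 0.64
jig [ 0.6083 -0.0019] -12.59 res 1.03
jig [ 0.6097 -0.0011] -12.62 res 1.47
plate [ 0.5891 -0.0007] -12.55 res 0.62
plate [ 0.5863 -0.0025] -12.04 res 0.38
plate [ 0.5879 -0.0012] -12.36 res 1.07
plate in jig [-0.02124917 -0.00490209] 0.2601704454630174
ball [ 0.63306953 -0.15900117  0.051     ] 0.1059940840567985 q 0.47009604623361256
ball [ 0.6315052  -0.16316454  0.051     ] 0.1088487704062211 q 0.5018490777348612
```

Call:
send_rows:
  moves: [0.65, -1, 0, 0, 0, 0.1, 1, 0.65, -1, 0, 0, 0, 0.1, 1, 0.65, -1, 0, 0, 0, 0.1, 1, 0.65, -1, 0, 0, 0, 0.1, 1, 0.65, -1, 0, 0, 0, 0.1, 1, 0.65, -1, 0, 0, 0, 0.06, 1, 0.65, -1, 0, 0, 0, 0, 1, 0.65, -1, 0, 0, 0, 0, 1]

```text
time: 2.5
ee_pos: [0.295, 0.324, 0.2314]
tcp_rot: [180.0, 0.0, 167.4]
wrist_force: [0.4, 0.6, 0.0]
opening: -0.0
grasp_force: 0.0
```

Call:
send_rows:
  moves: [0.65, -1, 0, 0, 0, 0, 1, 0.65, -1, 0, 0, 0, 0, 1, 0.65, -1, 0, 0, 0, 0, 1, 0.65, -1, 0, 0, 0, 0, 1, 0.65, -1, 0, 0, 0, 0, 1, 0.65, -1, 0, 0, 0, 0, 1, 0.65, -1, 0, 0, 0, 0, 1, 0, 0, 0, 0, 0, 0, 1]

```text
time: 3.5
ee_pos: [0.4089, 0.1486, 0.2312]
tcp_rot: [-180.0, 0.0, 167.3]
wrist_force: [0.3, -0.0, 0.6]
opening: 0.0001
grasp_force: 0.0
```

```bash
python3 -c "
from workcell import bot
o=bot.get_obs();print(o['time'],o['ee_pos'],o['tcp_rot'],o['q'],o['wrist_force'],o['opening'])"
```

```text
3.5 [0.40889782 0.14861057 0.23122923] [-1.79991114e+02  3.11597971e-03  1.67261363e+02] [ 1.99792621e+01 -1.06354210e+01 -4.91336447e+00  9.57242381e+01
 -9.16070087e-03  3.27178997e+01] [ 0.31463679 -0.02399461  0.58403098] 0.0001447421273680948
```

Call:
send_rows:
  moves: [0.51, -0.78, -0.86, 0, 0, 0, 1, 0.51, -0.78, -0.86, 0, 0, 0, 1, 0.51, -0.78, -0.86, 0, 0, 0, 1, 0.51, -0.78, -0.86, 0, 0, 0, 1, 0.51, -0.78, -0.86, 0, 0, 0, 1, 0.51, -0.78, -0.86, 0, 0, 0, 1, 0.51, -0.78, -0.86, 0, 0, 0, 1, 0, 0, -0.6, 0, 0, 0, 1]

```text
time: 4.5
ee_pos: [0.4975, 0.0131, 0.0647]
tcp_rot: [-180.0, -0.1, 167.3]
wrist_force: [-0.3, -0.4, 0.1]
opening: 0.0001
grasp_force: 0.0
```

Call:
send_rows:
  moves: [0, 0, -0.7, 0, 0, 0, 1, 0, 0, -0.7, 0, 0, 0, 1, 0, 0, -0.4, 0, 0, 0, 1, 0, 0, -0.2, 0, 0, 0, 1, 0, 0, 0, 0, 0, 0, 1]

```text
time: 5.12
ee_pos: [0.4975, 0.0134, 0.0158]
tcp_rot: [-180.0, -0.0, 167.4]
wrist_force: [0.6, 0.8, -0.4]
opening: -0.0002
grasp_force: 0.0
```

Run:
```python
from h import *
d=bot.camera("wrist");cv2.imwrite("pics/w1.png",cv2.resize(d["color"][:,:,::-1],(800,600)))
s=bot.camera("side");cv2.imwrite("pics/s2.png",cv2.resize(s["color"][105:240,165:345,::-1],(800,600),interpolation=cv2.INTER_CUBIC))
o=bot.get_obs();print(o["ee_pos"],o["tcp_rot"],o["wrist_force"])
```

```text
[0.49788159 0.01333249 0.01632953] [1.79987267e+02 4.57703577e-02 1.67405793e+02] [ 0.51047168 -0.40632752  0.28379005]
```

View pics/s2.png

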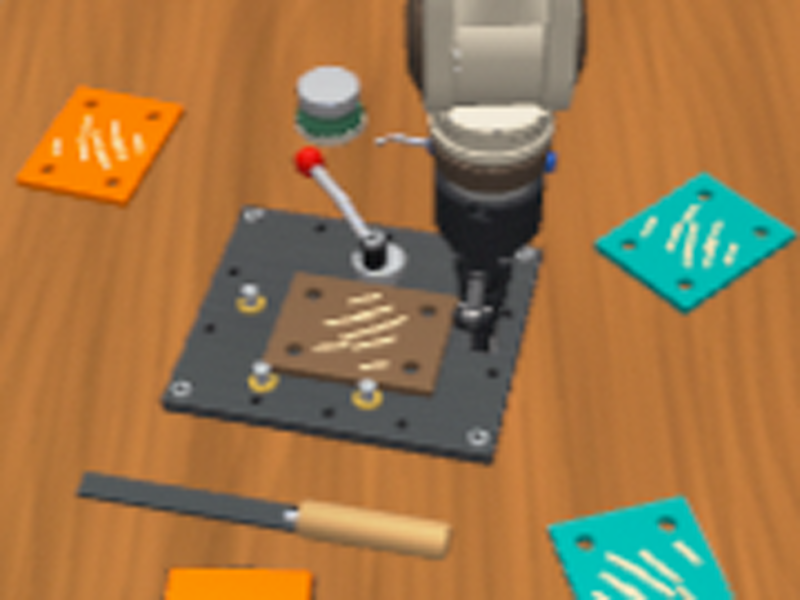

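The fingertips at (480,345) stand on the bed just behind the plate's -x edge (445,345), so I'm pushing along jig x.

Call:
send_rows:
  moves: [0.156, -0.035, -0.04, 0, 0, 0, 1, 0.156, -0.035, 0, 0, 0, 0, 1, 0.156, -0.035, 0, 0, 0, 0, 1, 0.156, -0.035, 0, 0, 0, 0, 1, 0.156, -0.035, 0, 0, 0, 0, 1, 0.156, -0.035, 0, 0, 0, 0, 1, 0, 0, 0, 0, 0, 0, 1]

```text
time: 6.1
ee_pos: [0.5208, 0.0081, 0.0147]
tcp_rot: [-180.0, -0.0, 167.4]
wrist_force: [-2.9, -0.4, 1.5]
opening: 0.0001
grasp_force: 1.4
```

Call:
send_rows:
  moves: [0.117, -0.026, 0, 0, 0, 0, 1, 0.117, -0.026, 0, 0, 0, 0, 1]

```text
time: 6.35
ee_pos: [0.5263, 0.0068, 0.0146]
tcp_rot: [-180.0, -0.1, 167.4]
wrist_force: [-6.0, 0.1, 1.9]
opening: 0.0003
grasp_force: 2.5
```

Call:
send_rows:
  moves: [0.078, -0.0175, 0, 0, 0, 0, 1, 0.078, -0.0175, 0, 0, 0, 0, 1]

```text
time: 6.6
ee_pos: [0.5306, 0.0059, 0.0146]
tcp_rot: [-180.0, -0.0, 167.4]
wrist_force: [-3.9, 0.2, 0.4]
opening: -0.0
grasp_force: 2.2
```

Call:
send_rows:
  moves: [0.04, -0.009, 0, 0, 0, 0, 1, 0.04, -0.009, 0, 0, 0, 0, 1]

```text
time: 6.85
ee_pos: [0.5327, 0.0054, 0.0147]
tcp_rot: [-180.0, -0.0, 167.4]
wrist_force: [-3.5, 0.4, 1.4]
opening: 0.0001
grasp_force: 2.0
```

Call:
send_rows:
  moves: [0.04, -0.009, 0, 0, 0, 0, 1, 0.04, -0.009, 0, 0, 0, 0, 1]

```text
time: 7.1
ee_pos: [0.5347, 0.005, 0.0147]
tcp_rot: [-180.0, -0.0, 167.4]
wrist_force: [-4.8, 1.4, -0.3]
opening: -0.0004
grasp_force: 2.9
```

Call:
send_rows:
  moves: [0.04, -0.009, 0, 0, 0, 0, 1, 0.04, -0.009, 0, 0, 0, 0, 1]

```text
time: 7.35
ee_pos: [0.535, 0.0049, 0.0146]
tcp_rot: [180.0, -0.2, 167.4]
wrist_force: [-14.4, 3.4, 7.7]
opening: -0.0004
grasp_force: 7.7
```

Run:
```python
from h import *
s=bot.camera("side");cv2.imwrite("pics/s3.png",cv2.resize(s["color"][145:205,200:280,::-1],(800,600),interpolation=cv2.INTER_CUBIC))
print(bot.get_obs()["wrist_force"])
```

```text
[-12.65325919   1.85941951   6.86601269]
```

View pics/s3.png

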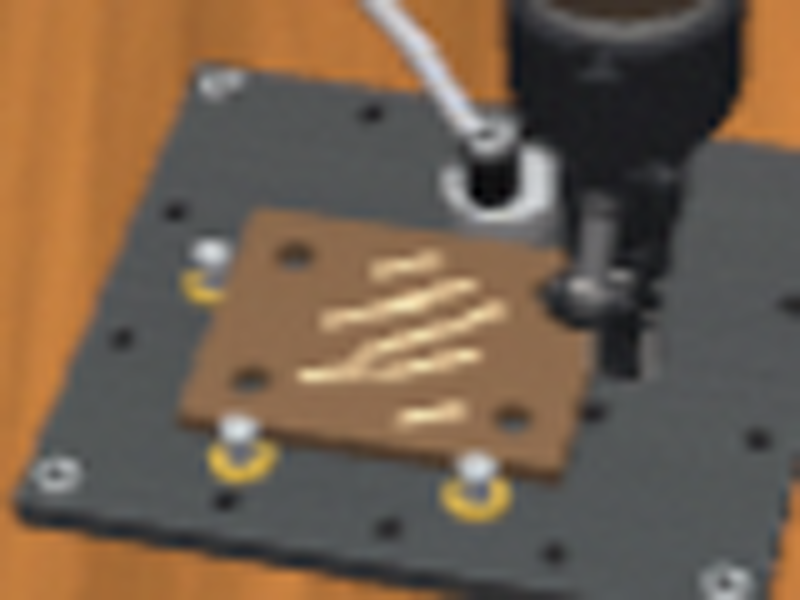

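The plate meets the end pin: the force rose to 14 N and its +x edge touches the pin at (212,265). Next I back off, rise, and go round to the ccw side of the lever.

Call:
send_rows:
  moves: [-0.2, 0.045, 0, 0, 0, 0, 1, -0.2, 0.045, 0, 0, 0, 0, 1, 0, 0, 0.8, 0, 0, 0, 1, 0, 0, 1, 0, 0, 0, 1, 0, 0, 1, 0, 0, 0, 1, 0, 0, 1, 0, 0, 0, 1, 0, 0, 0.4, 0, 0, 0, 1]

```text
time: 8.28
ee_pos: [0.5275, 0.0068, 0.1215]
tcp_rot: [180.0, 0.2, 167.4]
wrist_force: [-1.4, 0.5, -0.8]
opening: -0.0001
grasp_force: 0.0
```

Call:
send_rows:
  moves: [0.93, -0.98, 0, 0, 0, 0.98, 1, 0.93, -0.98, 0, 0, 0, 0.98, 1, 0.93, -0.98, 0, 0, 0, 0.98, 1, 0.93, -0.98, 0, 0, 0, 0.98, 1, 0.93, -0.98, 0, 0, 0, 0.98, 1, 0, 0, 0, 0, 0, 0, 1]

```text
time: 9.02
ee_pos: [0.6436, -0.1172, 0.1181]
tcp_rot: [180.0, -0.1, -150.5]
wrist_force: [-0.3, 0.6, -0.1]
opening: 0.0003
grasp_force: 0.0
```

Run:
```python
from fit import *
d=bot.camera("top");s=bot.camera("side")
for c,D in(("top",d),("side",s)):
  for k in bot.landmark_of(c,"lever_ball")[:2]: print(c,k["p"],back(D,k["pixel"],.051))
o=bot.get_obs();print(o["time"],o["ee_pos"],o["tcp_rot"],o["wrist_force"],o["q"])
cv2.imwrite("pics/s4.png",cv2.resize(s["color"][105:240,165:345,::-1],(800,600),interpolation=cv2.INTER_CUBIC))
```

```text
top 0.31 [0.65549956 0.16443291 0.051     ]
side 0.72 [0.66167312 0.28033007 0.051     ]
side 0.54 [ 0.62539901 -0.14842943  0.051     ]
9.225 [ 0.64247593 -0.11512911  0.11961293] [ 1.79983638e+02 -1.44292134e-02 -1.50521595e+02] [-0.12399504  0.43014253  0.94281167] [-1.01608290e+01  1.84433255e+01  1.34041245e+01  8.49823487e+01
  3.39477500e-03 -3.96392328e+01]
```

View pics/s4.png

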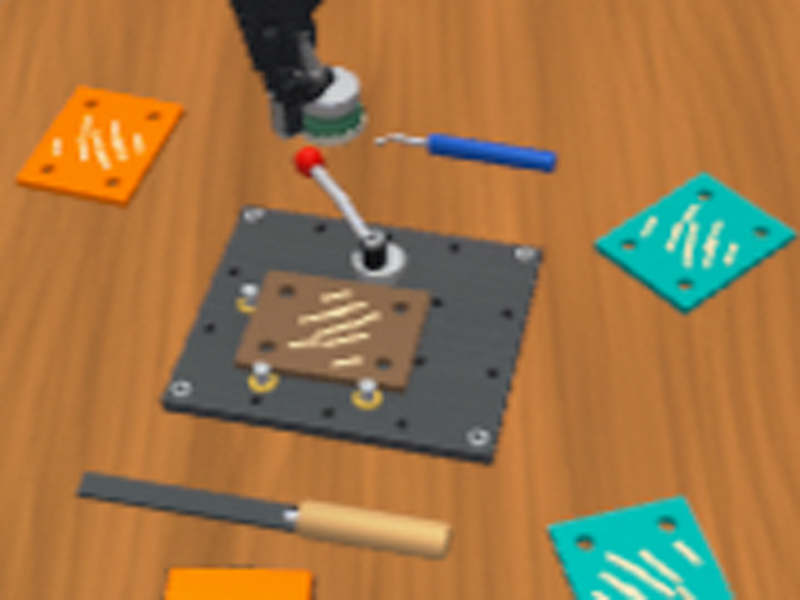

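Call:
send_rows:
  moves: [0, 0, -1, 0, 0, 0, 1, 0, 0, -1, 0, 0, 0, 1, 0, 0, -0.8, 0, 0, 0, 1, 0, 0, -0.4, 0, 0, 0, 1, 0, 0, 0, 0, 0, 0, 1]

```text
time: 9.85
ee_pos: [0.6426, -0.1155, 0.0394]
tcp_rot: [180.0, -0.0, -150.5]
wrist_force: [0.6, -0.7, -0.4]
opening: 0.0005
grasp_force: 0.0
```

Run:
```python
from h import *
o=bot.get_obs();print(o["ee_pos"],o["tcp_rot"],o["wrist_force"])
ax=np.array([.5798,-.0675])
def P(th,off,r=.071):
    return ax+r*np.array([np.cos(th),np.sin(th)])+off*np.array([-np.sin(th),np.cos(th)])
th=np.radians(-12.62)-.35-.48
pts=[o["ee_pos"][:2]]+[P(th,f) for f in(.023,.016)]+[P(th-.09*k,.0155) for k in range(1,19)]
for a,b in zip(pts,pts[1:]): print(np.round((b-a)/.025,2),b.round(4))
print("final th",np.radians(-12.62)-.35-2.1-th)
c=bot.camera("side");cv2.imwrite("pics/s5.png",cv2.resize(c["color"][105:195,195:315,::-1],(800,600),interpolation=cv2.INTER_CUBIC))
```

```text
[ 0.64259419 -0.11547152  0.03942378] [ 1.79970932e+02 -3.39568224e-02 -1.50478365e+02] [ 0.59388065 -0.69156154 -0.42958765]
[-0.3  -0.09] [ 0.6351 -0.1177]
[-0.24 -0.14] [ 0.629  -0.1211]
[-0.22 -0.18] [ 0.6235 -0.1256]
[-0.22 -0.15] [ 0.6181 -0.1292]
[-0.23 -0.13] [ 0.6124 -0.1324]
[-0.24 -0.11] [ 0.6064 -0.1351]
[-0.25 -0.08] [ 0.6003 -0.1372]
[-0.25 -0.06] [ 0.5939 -0.1388]
[-0.26 -0.04] [ 0.5875 -0.1398]
[-0.26 -0.02] [ 0.5809 -0.1402]
[-0.26  0.01] [ 0.5744 -0.14  ]
[-0.26  0.03] [ 0.5679 -0.1392]
[-0.26  0.05] [ 0.5615 -0.1378]
[-0.25  0.08] [ 0.5553 -0.1359]
[-0.24  0.1 ] [ 0.5492 -0.1334]
[-0.23  0.12] [ 0.5434 -0.1304]
[-0.22  0.14] [ 0.5379 -0.1269]
[-0.21  0.16] [ 0.5327 -0.1229]
[-0.19  0.18] [ 0.5279 -0.1184]
[-0.17  0.19] [ 0.5236 -0.1135]
final th -1.6199999999999999
```

View pics/s5.png

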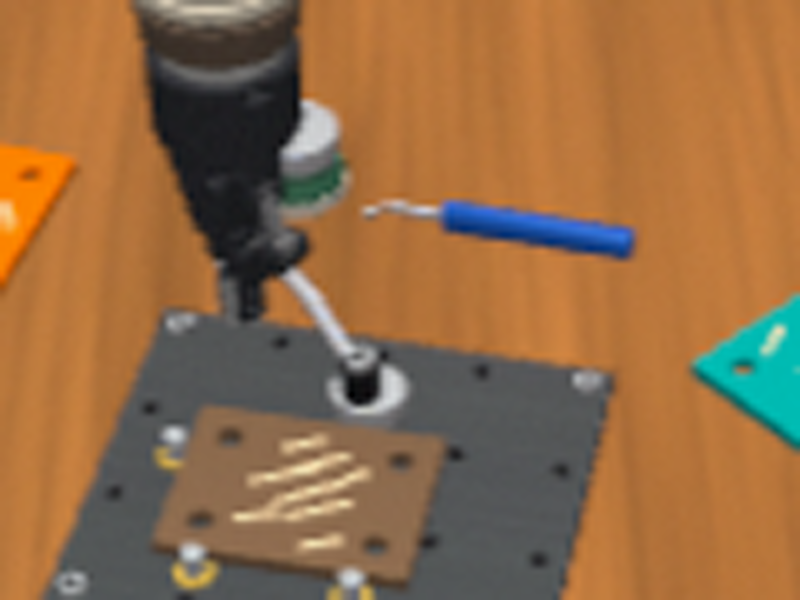

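The fingers at (240,290) are on the ccw side of the arm, clear of the knob, so I'm starting the arc.

Call:
send_rows:
  moves: [-0.3, -0.09, 0, 0, 0, 0, 1, -0.24, -0.14, 0, 0, 0, 0, 1, -0.22, -0.18, 0, 0, 0, -0.6, 1, -0.22, -0.15, 0, 0, 0, -0.6, 1, -0.23, -0.13, 0, 0, 0, -0.6, 1]

```text
time: 10.52
ee_pos: [0.6127, -0.1332, 0.0405]
tcp_rot: [-180.0, 0.1, -166.1]
wrist_force: [1.8, 2.0, 0.5]
opening: -0.0
grasp_force: 0.9
```

Call:
send_rows:
  moves: [-0.24, -0.11, 0, 0, 0, -0.6, 1, -0.25, -0.08, 0, 0, 0, -0.6, 1, -0.25, -0.06, 0, 0, 0, -0.6, 1, -0.26, -0.04, 0, 0, 0, -0.6, 1, -0.26, -0.02, 0, 0, 0, -0.6, 1]

```text
time: 11.15
ee_pos: [0.5813, -0.141, 0.0405]
tcp_rot: [180.0, 0.1, 168.1]
wrist_force: [1.7, 1.1, -0.1]
opening: -0.0002
grasp_force: 0.9
```

Run:
```python
from h import *
d=bot.camera("top");c=bot.camera("side")
print([(k["p"],back(c,k["pixel"],.051)) for k in bot.landmark_of("side","lever_ball")[:2]],[(k["p"],back(d,k["pixel"],.051)) for k in bot.landmark_of("top","lever_ball")[:2]])
cv2.imwrite("pics/s6.png",np.hstack([cv2.resize(x["color"][y:y+100,a:a+75,::-1],(400,533),interpolation=cv2.INTER_CUBIC) for x,y,a in((c,115,210),(d,130,280))]))
o=bot.get_obs();print(o["ee_pos"],o["tcp_rot"],o["wrist_force"],o["torque"])
```

```text
[(0.75, array([ 0.55965516, -0.16922872,  0.051     ])), (0.45, array([0.60836466, 0.02327688, 0.051     ]))] []
[ 0.58109997 -0.14095615  0.04017468] [-1.79994503e+02  2.99711592e-02  1.68366216e+02] [ 0.54024373 -0.01017843 -0.93289542] [-0.05425268  0.05107064 -0.0365997 ]
```

View pics/s6.png

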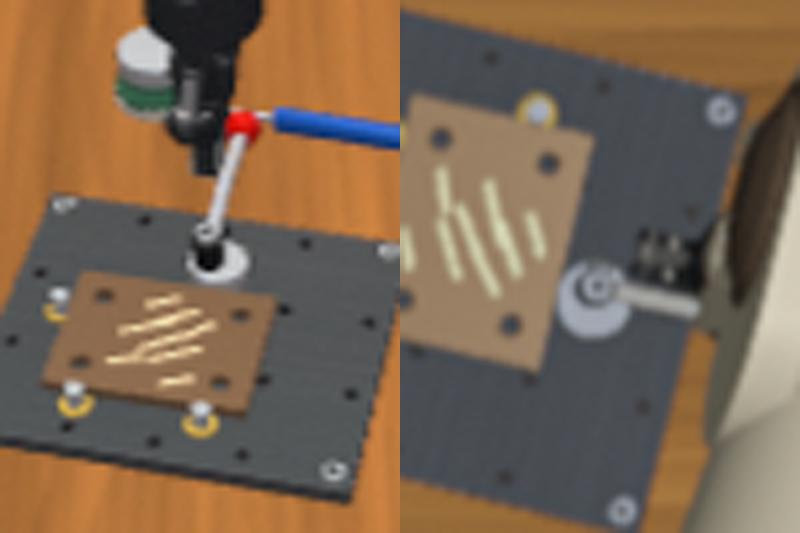

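The lever follows in front of the fingers (knob at (243,125)) and the plate is still on the end pin, so I'm continuing.

Call:
send_rows:
  moves: [-0.26, 0.01, 0, 0, 0, -0.6, 1, -0.26, 0.03, 0, 0, 0, -0.6, 1, -0.26, 0.05, 0, 0, 0, -0.6, 1, -0.25, 0.08, 0, 0, 0, -0.6, 1]

```text
time: 11.85
ee_pos: [0.556, -0.1367, 0.0401]
tcp_rot: [180.0, 0.1, 147.6]
wrist_force: [3.1, -0.1, -0.3]
opening: 0.0001
grasp_force: 1.5
```

Call:
send_rows:
  moves: [-0.24, 0.1, 0, 0, 0, -0.6, 1, -0.23, 0.12, 0, 0, 0, -0.6, 1, -0.22, 0.14, 0, 0, 0, -0.6, 1]

```text
time: 12.22
ee_pos: [0.5388, -0.1278, 0.0401]
tcp_rot: [180.0, 0.1, 132.1]
wrist_force: [3.5, -2.2, -0.7]
opening: 0.0
grasp_force: 1.8
```

Call:
send_rows:
  moves: [-0.21, 0.16, 0, 0, 0, -0.6, 1, 0, 0, 0, 0, 0, 0, 1]

```text
time: 12.48
ee_pos: [0.5335, -0.1236, 0.0402]
tcp_rot: [180.0, 0.1, 127.1]
wrist_force: [2.5, -1.1, -0.7]
opening: -0.0001
grasp_force: 1.3
```

Run:
```python
from h import *
d=bot.camera("top");c=bot.camera("side")
ax=np.array([.5798,-.0675])
for n,D in(("side",c),("top",d)):
  for k in bot.landmark_of(n,"lever_ball")[:2]:
    b=back(D,k["pixel"],.051);v=b[:2]-ax;print(n,k["p"],b,np.linalg.norm(v),"q",-np.arctan2(v[1],v[0])-np.radians(12.62)-.35)
cv2.imwrite("pics/s7.png",np.hstack([cv2.resize(x["color"][y:y+100,a:a+75,::-1],(400,533),interpolation=cv2.INTER_CUBIC) for x,y,a in((c,115,210),(d,130,260))]))
o=bot.get_obs();print(o["ee_pos"],o["tcp_rot"],o["wrist_force"])
```

```text
side 0.59 [ 0.48966748 -0.13076528  0.051     ] 0.11011978265498991 q 1.9593227294230693
side 0.5 [0.60837011 0.03538777 0.051     ] 0.1067808241439356 q -1.8701987147513228
[ 0.53344314 -0.12364781  0.04007459] [1.79968122e+02 3.88571273e-02 1.27110210e+02] [ 3.04202836 -1.43122076  0.99626384]
```

View pics/s7.png

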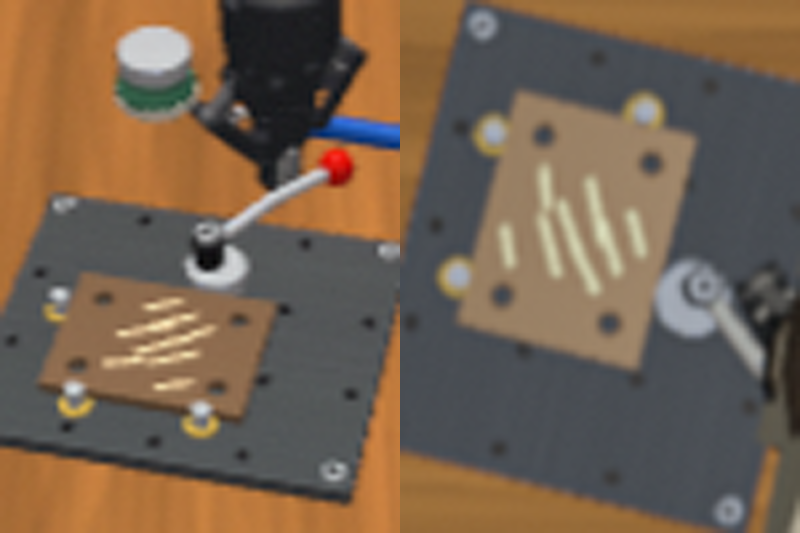

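The plate is now on both side pins and the end pin. The contact force is only about 3 N, so I'm continuing until it reaches about 12 N.

Call:
send_rows:
  moves: [-0.19, 0.18, 0, 0, 0, -0.6, 1, 0, 0, 0, 0, 0, 0, 1]

```text
time: 12.92
ee_pos: [0.5289, -0.1196, 0.0401]
tcp_rot: [180.0, 0.1, 121.8]
wrist_force: [5.5, -3.8, -0.6]
opening: 0.0003
grasp_force: 3.1
```

Call:
send_rows:
  moves: [-0.09, 0.095, 0, 0, 0, -0.3, 1, 0, 0, 0, 0, 0, 0, 1]

```text
time: 13.18
ee_pos: [0.5271, -0.1178, 0.0402]
tcp_rot: [180.0, 0.2, 119.3]
wrist_force: [6.6, -8.3, -2.2]
opening: 0.0002
grasp_force: 4.9
```

Call:
send_rows:
  moves: [-0.08, 0.1, 0, 0, 0, -0.3, 1, 0, 0, 0, 0, 0, 0, 1]

```text
time: 13.42
ee_pos: [0.5252, -0.1159, 0.0402]
tcp_rot: [180.0, 0.3, 116.7]
wrist_force: [7.8, -10.5, -2.8]
opening: -0.0003
grasp_force: 6.4
```

Call:
send_rows:
  moves: [-0.05, 0.07, 0, 0, 0, -0.2, 1, 0, 0, 0, 0, 0, 0, 1]

```text
time: 13.68
ee_pos: [0.5239, -0.1142, 0.0402]
tcp_rot: [180.0, 0.2, 115.0]
wrist_force: [6.6, -10.0, -2.9]
opening: 0.0002
grasp_force: 6.1
```

Call:
send_rows:
  moves: [0.2, -0.36, 0, 0, 0, 0, 1, 0.27, -0.5, 0, 0, 0, 0, 1, 0, 0, 0.8, 0, 0, 0, 1, 0, 0, 1, 0, 0, 0, 1, 0, 0, 1, 0, 0, 0, 1, -0.8, -0.8, 1, 0, 0, 0, 1, -1, -1, 1, 0, 0, 0, 1, -1, -1, 0.5, 0, 0, 0, 1]

```text
time: 14.68
ee_pos: [0.4641, -0.205, 0.1735]
tcp_rot: [180.0, 0.0, 115.0]
wrist_force: [0.1, -1.0, 0.0]
opening: 0.0003
grasp_force: 0.0
```

Call:
send_rows:
  moves: [-1, -1, 0, 0, 0, 0, 1, -1, -1, 0, 0, 0, 0, 1, -1, -1, 0, 0, 0, 0, 1, -1, -1, 0, 0, 0, 0, 1, 0, 0, 0, 0, 0, 0, 1]

```text
time: 15.3
ee_pos: [0.3631, -0.3054, 0.1722]
tcp_rot: [-180.0, -0.0, 114.8]
wrist_force: [0.7, 0.1, 0.5]
opening: -0.0
grasp_force: 0.0
```

Run:
```python
from h import *
d=bot.camera("top");c=bot.camera("side")
ax=np.array([.5798,-.0675])
for n,D in(("side",c),("top",d)):
  for k in bot.landmark_of(n,"lever_ball")[:2]:
    b=back(D,k["pixel"],.051);v=b[:2]-ax;print(n,k["p"],b,np.linalg.norm(v),"q",-np.arctan2(v[1],v[0])-np.radians(12.62)-.35)
cv2.imwrite("pics/s8.png",np.hstack([cv2.resize(x["color"][y:y+100,a:a+75,::-1],(400,533),interpolation=cv2.INTER_CUBIC) for x,y,a in((c,115,210),(d,130,265))]))
o=bot.get_obs();print(o["time"],o["ee_pos"],o["wrist_force"])
```

```text
side 0.61 [ 0.47867772 -0.11479777  0.051     ] 0.11163689018822961 q 2.133833377052608
top 0.87 [ 0.48884689 -0.11419052  0.051     ] 0.10223733463067725 q 2.0970638815399045
top 0.73 [0.64761504 0.05245762 0.051     ] 0.13779952914928706 q -1.6265240435060662
15.5 [ 0.3648333  -0.30358557  0.17215258] [ 0.79563201 -0.6101709  -0.25291182]
```

View pics/s8.png

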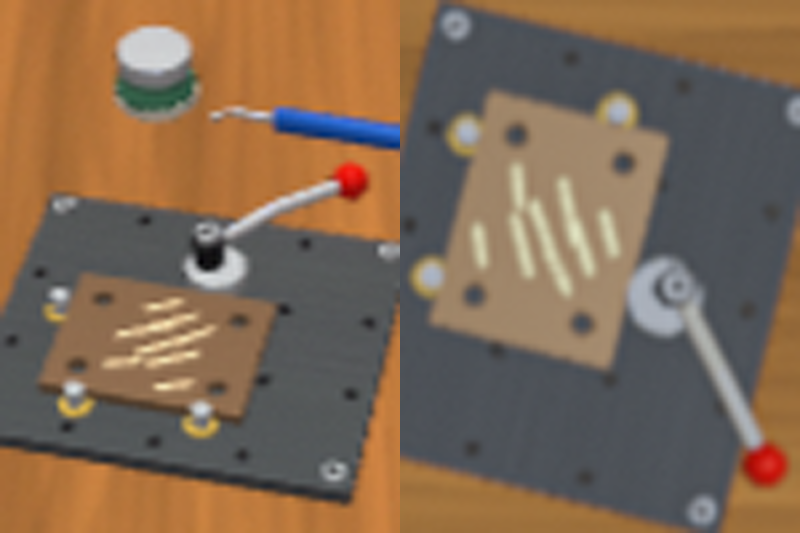

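The lever is at q≈2.1 and stays there. The plate is on the end pin (618,112) and both side pins (467,132) and (432,277). The tools are where they were, and the robot is clear.

```bash
python3 -c "
from workcell import bot
print(bot.job_done())"
```

```text
the job is handed in; nothing more can be done
None
```

I pushed the brown plate flat to the end pin, turned the cam lever to about 2.1 rad so it clamps the plate against both side pins, and handed the job in at about 15.5 s; no verdict came back.

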